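# Centre-punch the last screw hole of a mending plate

## Robot

A 7-joint arm with a two-finger parallel gripper is mounted at the origin on the work surface. World frame = base frame: x ahead of the robot, y to its left, z up, the work surface at z = 0. Lengths are in m, angles in rad, forces in N, time in s.
With the tool pointing down it reaches from about 0.425 to 0.95 m from the base axis. Payload 16.7 kg.
Tool frame: the origin (TCP) lies at the very end of the fingers, on their centre line; the grasp point (between the pads) lies 19 mm behind it (grip_point_offset is the distance from the TCP to the grasp point, in m); x points along the fingers, y is the direction in which the jaws open and shut, and the axes are right-handed (so a half turn about x gives the same grasp; the last joint's range is limited). The gripper opens to 94 mm and grips with 3 to 60 N. Pads are 16 mm wide; open, the fingers measure 119 mm over their backs; the gripper's body (75 mm by 177 mm) begins 78 mm behind the grasp point.
Start: joints at [1.067, 0.426, 0.074, 1.606, -0.034, 1.111, -0.067], TCP at [0.234, -0.633, 0.205] pointing down, gripper open.
Joint ranges: [-2.85, 2.85], [-0.5, 2.14], [-1.23, 1.37], [0.21, 2.46], [-1.02, 4.16], [0.16, 2.05], [-2.73, 2.73]. Speed limits (rad/s): [1.89, 1.89, 2.39, 2.39, 3.01, 3.01, 3.01].

## Interface

Orientations are given as a rotation vector (axis times angle).
In Python, from bench import * gives the robot as it stands. Calls block until the motion is done:
- movep(position, orientation): joint-space move of the TCP to a pose.
- movel(position, ori=None, velocity=0.15): straight line of the TCP; ori=None keeps the orientation; velocity is the mean speed in m/s.
- goto_joints(angles): joint-space move.
- command_gripper(opening, f_grip=None): opening from 0.0 (shut) to 1.0 (fully open); f_grip is the grip in N (None keeps the last); returns when the fingers have stopped.
- sleep(seconds).
- inverse_kinematics(position, orientation): joint angles nearest the present ones, or None.
- camera(name): name is "scene" or "top" or "wrist"; returns a dict with "color" (420x560x3 uint8, blue, green, red), "intrinsics" (3x3 intrinsics, pixels), "rvec" (rotation vector, rad) and "tvec" (3), from world to camera coordinates, as OpenCV has them. Camera axes: x right, y down, z forward; pixel columns grow to the right and rows downward; lengths in m; the calibration is good to about 2 mm. The wrist camera is an equidistant fisheye: a pixel r from the principal point sees the ray r / f radians off the axis. A picture is of the moment at which its call begins. There is no depth.
A pose or a line that the arm cannot do raises IKError and nothing moves.
- job_done(): hands the job in, once; it reports no verdict.
Readings, each from a call of its own:
- read_time(): time.
- read_joints(): joint angles.
- read_joint_vel(): joint speeds.
- read_joint_torque(): joint torques, N m.
- read_tool_pos(): TCP position.
- read_orientation(): TCP orientation.
- read_ft_force(): force on the tool from outside, world axes, zero at the start.
- read_wrist_torque(): the same for the moment, N m.
- read_width(): opening from 0.0 (shut) to 1.0 (fully open).
Only numpy, scipy, OpenCV 4.12 (cv2) and the standard library are available. Lean on these libraries where they do the work, as an engineer would, in place of code of your own. Each camera call takes 0.05 s, during which the arm holds its last target.

## Task

The mending plate on the repaired bread-rack slat still lacks one screw: mark that place for the drill. Take the automatic centre punch out of the wooden tool block, set its point through the plate's one open screw hole onto the wood and, holding it upright, press it straight down until it snaps, then ease off at once instead of forcing it further; fire it nowhere else and do not shove the slat about. Afterwards stand the punch upright and fully home in the block hole it came from, and leave the screwdriver, loaf, screw tin and tape measure where they are.

Things in the scene. Friction and masses are not known exactly. Their poses are not given: they have to be found in the camera images.
- punch: automatic (spring) centre punch of steel, about 0.17 kg, standing nose down in a hole of the tool block. Round knurled sleeve, 16 mm thick, 92 mm long, with a nose below it. Origin on the axis at the sleeve's lower end (the shoulder, which rests on the block's top); z runs up the axis, the cap ends at z = 92 mm. Grip the sleeve; it may slip or swing a little between the fingers.
- punch_tip (a point): end of the punch's point, on its axis, 40 mm below the punch's origin while the nose is fully out; moves with the nose. The nose is 8 mm thick from the sleeve down to 23 mm, 5 mm thick from 26 to 38 mm, and ends in a 90 degree point with a 1 mm flat.
- punch_nose (a joint): how far the nose is pushed into the sleeve (m), 0 fully out. A spring inside resists: 3 to 7 N at first, in the end rising by 2 N per mm to 11 to 15 N; there the striker lets go and within 2 mm more the force falls to 4 to 7 N: the snap. The stroke at which it lets go depends on how the punch is set, 2 to 12 mm, and cannot be seen; about 3 mm later comes a solid stop, where force climbs steeply. Lifted off, the nose comes out.
- punch_striker (a joint): how far the striker inside the sleeve is drawn aside (m): 0 at rest (up to 0.002 in some settings), growing to about 0.004 as the nose is pressed in and over 0.0044 only once it has let go (the punch has tripped); it goes back to rest as the nose comes out
- slat: pine slat of the bread rack, 260 x 110 x 28 mm, about 0.75 kg, loose and flat on the steel table; on the middle of its top a steel mending plate, 140 x 50 x 4 mm, bridges a break. Three of the plate's four holes hold screws with dark cross heads; the fourth, at (45, 11) mm, is open. Origin at the centre of the underside, x along the slat, z up; the plate's upper face is at z = 32 mm.
- hole_bottom (a point): middle of the open hole, on the wood at its bottom: (45, 11, 28) mm in the slat's frame. The hole is a 45 degree countersink, 11 mm wide at the plate's upper face and 6 mm wide from 1.5 mm above the wood downward; the wood lies 4 mm below the plate's upper face.
- block: drilled wooden tool block, 60 x 130 x 60 mm, standing fixed on the table; three holes in a row along its long (y) axis. Origin at the centre of the underside, z up; the top is at z = 60 mm.
- block_hole (a point): mouth of the punch's hole in the block's top, on its axis: 11 mm wide, 55 mm deep, at the -y end of the block, (0, -42, 60) mm in the block's frame. When the punch is home its origin lies at this point.
- screwdriver: bystander: black-handled screwdriver standing in the block's hole at (0, 40) mm, handle 26 mm thick and 80 mm tall above the block's top; origin at the handle's lower end
- loaf: bystander: brown bread loaf, 190 x 90 x 75 mm, on the table; origin at the centre of its underside
- screw_tin: bystander: open aluminium tin, 75 x 55 x 28 mm, with wood screws; origin at the centre of its underside
- tape_measure: bystander: grey tape measure, 68 x 36 x 62 mm, standing on the table; origin at the centre of its underside
Mind the look-alikes: they are no part of the job. Of the things that look like the block, take the one that is farthest to the robot's right at the start.

How it is judged:
By the outcome, as a careful person would: the job done as asked, in the order asked, and still so for the second after the job is handed in, with the robot touching nothing.
It also fails if it takes over 70 s, if anything falls off the work surface, if the arm or the gripper's body presses on something with over 40 N, if the wrist force passes 120 N, or if a joint passes its speed limit or range.

## Working session

There is one attempt and no reset: what is moved stays moved. The work goes in short steps, each a Python script; the robot and the scene stay as the last script left them, time stands still between calls to the robot, and variables do not carry over. Pictures are saved under pics/ and viewed, and the job is handed in when it is done.

```bash
ls; mkdir -p pics; python3 - <<'E'
from bench import *
import cv2
for n in ["scene","top","wrist"]:
    c=camera(n); cv2.imwrite(f"pics/{n}0.png",c["color"]); print(n,c["intrinsics"].tolist(),c["rvec"],c["tvec"])
print(read_time(),read_tool_pos(),read_orientation(),read_width(),read_ft_force())
E
```

```text
pics
scene [[541.3833991522617, 0.0, 286.3618045971548], [0.0, 541.3833991522617, 204.82379111488146], [0.0, 0.0, 1.0]] [ 1.58154359  1.76913145 -0.88181967] [ 0.06026324 -0.27282709  1.55499552]
top [[420.6613158439488, 0.0, 272.7838101814902], [0.0, 420.6613158439488, 212.012476029744], [0.0, 0.0, 1.0]] [ 2.18916108 -2.13551126  0.11930609] [0.00835132 0.6159426  0.78624709]
wrist [[325.19226210127806, 0.0, 282.9349182586038], [0.0, 325.19226210127806, 206.75027242750258], [0.0, 0.0, 1.0]] [-2.40546388  1.67676946  0.20842661] [-0.67569275 -0.02533232  0.38998334]
0.15 [ 0.233773   -0.63289904  0.20493931] [ 2.0290082   0.36374051 -2.02945825] 1.0011279105815714 [ 0.01387315  0.69947664 -0.7923842 ]
```

View pics/scene0.png

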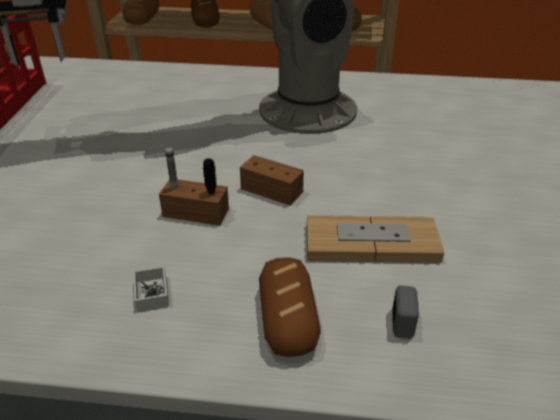

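View pics/top0.png

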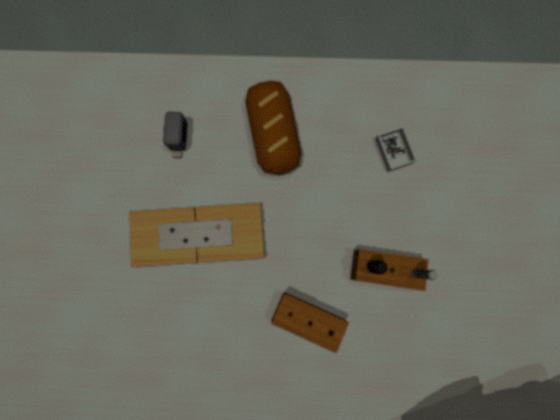

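View pics/wrist0.png

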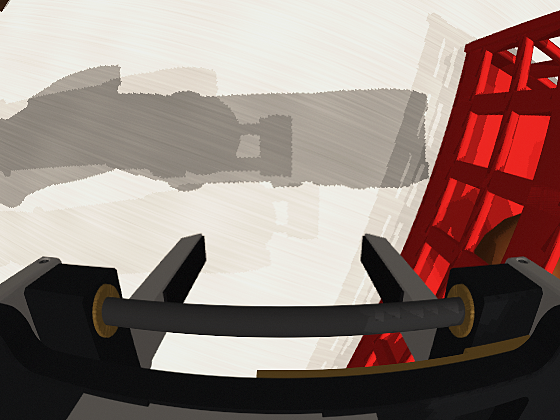

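The top view (right in the image is -y) shows two block-like things: one at (390,268) holding the tools, and an empty one at (310,320). The one at (390,268) is farthest to the robot's right and holds the punch at its -y end (about 425,273). I'll confirm it with an enlarged crop.

```bash
cat > h.py <<'E'
import numpy as np, cv2
def ray(c,px,fish=False):
    K=c["intrinsics"];R=cv2.Rodrigues(np.array(c["rvec"],float))[0];t=np.array(c["tvec"],float)
    u=(px[0]-K[0,2])/K[0,0];v=(px[1]-K[1,2])/K[1,1]
    if fish:
        r=np.hypot(u,v);s=np.sin(r)/r if r>1e-9 else 1;d=np.array([u*s,v*s,np.cos(r)])
    else: d=np.array([u,v,1.])
    return -R.T@t, R.T@d
def onz(c,px,z,fish=False):
    o,d=ray(c,px,fish); return o+d*(z-o[2])/d[2]
def proj(c,P,fish=False):
    K=c["intrinsics"];R=cv2.Rodrigues(np.array(c["rvec"],float))[0]
    p=R@np.asarray(P,float)+np.array(c["tvec"],float)
    if fish:
        r=np.hypot(p[0],p[1]);th=np.arctan2(r,p[2]);k=th/max(r,1e-12)
        return np.array([K[0,0]*p[0]*k+K[0,2],K[1,1]*p[1]*k+K[1,2]])
    return np.array([K[0,0]*p[0]/p[2]+K[0,2],K[1,1]*p[1]/p[2]+K[1,2]])
E
python3 - <<'E'
from bench import *
from h import *
import pickle
cs={n:camera(n) for n in("scene","top")}
pickle.dump(cs,open("c0.pkl","wb"))
t=cs["top"]["color"];s=cs["scene"]["color"]
a=cv2.resize(t[235:305,335:450],None,fx=6.5,fy=6.5,interpolation=cv2.INTER_CUBIC)[:, :750]
cv2.imwrite("pics/blk.png",a)
cv2.imwrite("pics/slat.png",cv2.resize(t[195:275,120:275],None,fx=5,fy=5,interpolation=cv2.INTER_CUBIC))
cv2.imwrite("pics/sblk.png",cv2.resize(s[140:230,150:250],None,fx=6,fy=6,interpolation=cv2.INTER_CUBIC))
hsv=cv2.cvtColor(t,cv2.COLOR_BGR2HSV)
m=cv2.inRange(hsv,(3,90,40),(30,255,255))
n,l,st,ce=cv2.connectedComponentsWithStats(m)
for i in range(1,n):
    if st[i,4]>300:
        r=cv2.minAreaRect(np.argwhere(l==i)[:,::-1].astype(np.float32)); print(st[i],r, cv2.boxPoints(r).tolist())
E
```

```text
[ 246   81   55   94 3846] ((272.8435363769531, 127.50663757324219), (93.52876281738281, 44.80727767944336), 78.11134338378906) [[241.2864990234375, 86.36074829101562], [285.1326599121094, 77.12997436523438], [304.40057373046875, 168.65252685546875], [260.5544128417969, 177.88330078125]]
[ 129  203  135   64 5490] ((195.65167236328125, 234.33248901367188), (55.74985885620117, 133.51715087890625), 86.14319610595703) [[127.16932678222656, 211.01107788085938], [260.38409423828125, 202.03030395507812], [264.134033203125, 257.6539001464844], [130.91925048828125, 266.6346740722656]]
[ 355  249   73   42 1945] ((390.9800109863281, 269.1399841308594), (72.69058227539062, 32.526912689208984), 8.13010311126709) [[352.70001220703125, 280.0999755859375], [357.29998779296875, 247.8999786376953], [429.260009765625, 258.17999267578125], [424.6600341796875, 290.3800048828125]]
[ 272  293   76   60 2428] ((309.8185119628906, 322.09930419921875), (72.58103942871094, 34.26288604736328), 24.443954467773438) [[269.6917724609375, 322.6780700683594], [283.869873046875, 291.4862976074219], [349.94525146484375, 321.5205383300781], [335.76715087890625, 352.7123107910156]]
```

View pics/blk.png

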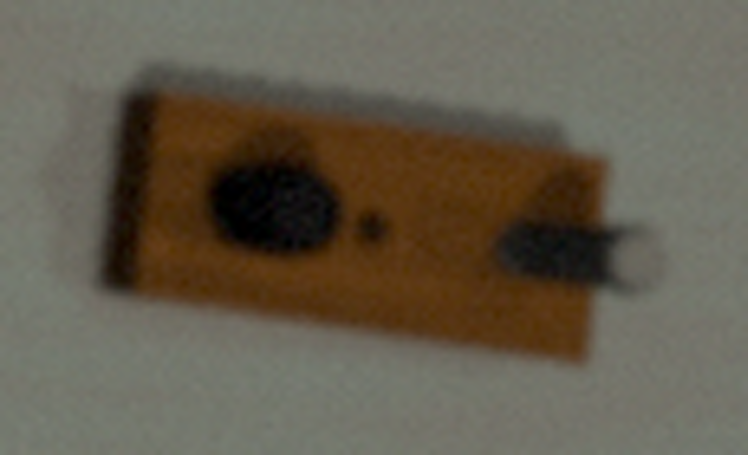

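View pics/slat.png

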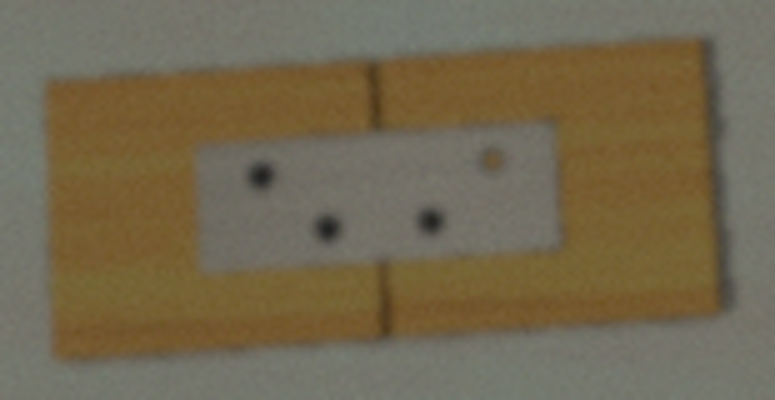

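View pics/sblk.png

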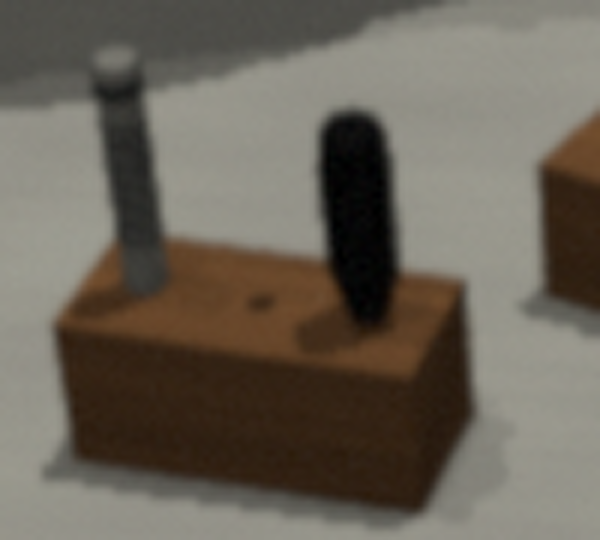

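```bash
python3 - <<'E'
from h import *
import pickle
cs=pickle.load(open("c0.pkl","rb"));T=cs["top"];S=cs["scene"]
f=lambda p,z:onz(T,p,z).round(4)
b=lambda x,y:(x/6.5+335-.4,y/6.5+235-.4)
print("blk top corners",[f(b(*p),.06)[:2] for p in[(155,92),(607,157),(585,360),(135,290)]])
print("midhole",f(b(370,227),.06),"cap",f(b(637,258),.152))
s=lambda x,y:(x/5+120-.4,y/5+195-.4)
print("slat top",[f(s(*p),.028)[:2] for p in[(47,80),(705,40),(720,312),(55,357)]])
print("plate",[f(s(*p),.032)[:2] for p in[(197,143),(553,122),(562,246),(203,271)]])
print("screws",[f(s(*p),.032)[:2] for p in[(261,176),(327,229),(430,221)]],"open",f(s(490,160),.030))
c=lambda x,y:(x/6+150-.4,y/6+140-.4)
print("scene cap", onz(S,c(115,55),.152).round(4),"shoulder",onz(S,c(146,287),.06).round(4),"mid",onz(S,c(261,302),.06).round(4))
g=lambda z,p:onz(S,p,z).round(4)
E
```

```text
blk top corners [array([ 0.5475, -0.1385]), array([ 0.5321, -0.2683]), array([ 0.4744, -0.2611]), array([ 0.4909, -0.1329])]
midhole [ 0.5104 -0.2001  0.06  ] cap [ 0.5059 -0.2418  0.152 ]
slat top [array([0.6121, 0.3067]), array([0.6344, 0.0481]), array([0.5279, 0.0393]), array([0.5041, 0.2968])]
plate [array([0.5884, 0.2452]), array([0.6   , 0.1065]), array([0.5518, 0.1013]), array([0.5387, 0.2401])]
screws [array([0.5761, 0.2195]), array([0.5561, 0.1928]), array([0.5602, 0.1529])] open [0.5847 0.1308 0.03  ]
scene cap [ 0.5027 -0.2429  0.152 ] shoulder [ 0.5062 -0.2426  0.06  ] mid [ 0.5105 -0.2005  0.06  ]
```

```bash
cat >> h.py <<'E'
from scipy.spatial.transform import Rotation as Ro
def down(yaw):
    # tool x = -z ; tool y at angle yaw in the world xy plane
    x=np.array([0,0,-1.]);y=np.array([np.cos(yaw),np.sin(yaw),0]);z=np.cross(x,y)
    return Ro.from_matrix(np.stack([x,y,z],1)).as_rotvec()
E
python3 - <<'E'
from bench import *
from h import *
R=Ro.from_rotvec(read_orientation()).as_matrix();print(R.round(3))
c=camera("wrist");o,d=ray(c,(282.9,206.75),True);print("cam in tool",R.T@(o-read_tool_pos()),R.T@d)
for P,y0 in(((.506,-.2417,.2),-.119),((.585,.131,.2),-.08)):
  for k in np.arange(-1,1.01,.5):
    y=y0+k*np.pi
    q=inverse_kinematics(P,down(y));print(P,round(y,2),None if q is None else np.round(q,2))
E
```

```text
[[-0.     0.346 -0.938]
 [ 0.001 -0.938 -0.346]
 [-1.    -0.001 -0.   ]]
cam in tool [-0.17911085  0.00104476 -0.07031196] [9.69727343e-01 4.02051922e-04 2.44189922e-01]
(0.506, -0.2417, 0.2) -3.26 [-0.57  0.5   1.22  1.91 -0.53  1.11 -2.4 ]
(0.506, -0.2417, 0.2) -1.69 [ 0.4   0.25 -0.08  1.87  0.02  1.03 -1.38]
(0.506, -0.2417, 0.2) -0.12 [ 0.61  0.27 -0.33  1.85  0.1   1.04  0.12]
(0.506, -0.2417, 0.2) 1.45 [ 0.81  0.3  -0.58  1.84  0.18  1.06  1.62]
(0.506, -0.2417, 0.2) 3.02 [-0.57  0.5   1.22  1.91 -0.53  1.11 -2.4 ]
(0.585, 0.131, 0.2) -3.22 [ 0.44  0.49 -1.02  1.74  0.45  1.17  2.35]
(0.585, 0.131, 0.2) -1.65 [ 0.17  0.37 -0.64  1.75  0.25  1.09 -2.19]
(0.585, 0.131, 0.2) -0.08 [ 0.21  0.39 -0.69  1.75  0.27  1.1  -0.64]
(0.585, 0.131, 0.2) 1.49 [ 0.3   0.42 -0.81  1.75  0.33  1.12  0.88]
(0.585, 0.131, 0.2) 3.06 [ 0.44  0.49 -1.02  1.74  0.45  1.17  2.35]
```

```bash
python3 - <<'E'
from bench import *
from h import *
import pickle
print(read_time());movep((.585,.131,.16),down(-.085));print(read_time(),read_tool_pos())
c=camera("wrist");cv2.imwrite("pics/w1.png",c["color"]);pickle.dump(c,open("w1.pkl","wb"))
print(proj(c,(.585,.131,.03),True))
movep((.506,-.2417,.24),down(-.119));print(read_time(),read_tool_pos())
c=camera("wrist");cv2.imwrite("pics/w2.png",c["color"]);pickle.dump(c,open("w2.pkl","wb"))
print(proj(c,(.506,-.2417,.06),True),proj(c,(.506,-.2417,.152),True))
E
```

```text
0.3
3.2583 [0.58526152 0.13008991 0.15994463]
[282.31879207 197.2985286 ]
4.7583 [ 0.50652083 -0.24045561  0.23988367]
[282.29779338 189.70431219] [282.19378256 210.67208873]
```

View pics/w1.png

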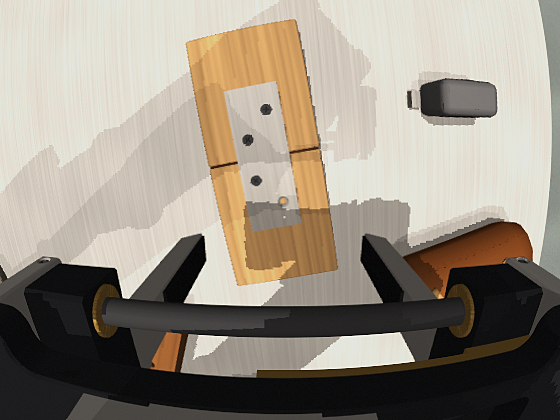

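View pics/w2.png

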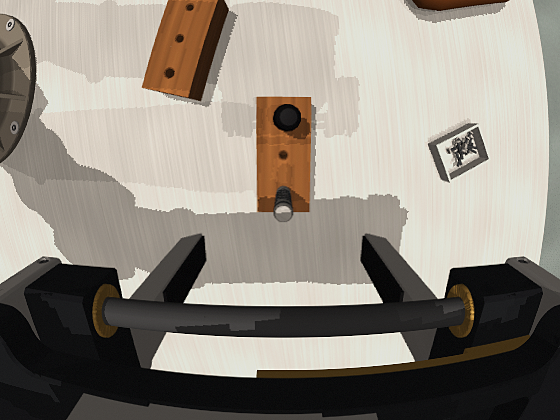

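```bash
python3 - <<'E'
from h import *
import pickle
w1=pickle.load(open("w1.pkl","rb"));w2=pickle.load(open("w2.pkl","rb"))
a=cv2.resize(w1["color"][180:220,258:308],None,fx=8,fy=8,interpolation=cv2.INTER_CUBIC)
b=cv2.resize(w2["color"][140:225,240:330],None,fx=7,fy=7,interpolation=cv2.INTER_CUBIC)
cv2.imwrite("pics/w12.png",np.hstack([cv2.resize(a[:,:],(400,320)),np.zeros((320,10,3),np.uint8),cv2.resize(b,(339,320))]))
cv2.imwrite("pics/a.png",a)
cv2.imwrite("pics/b.png",b)
E
```

```text
(no output)
```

View pics/a.png

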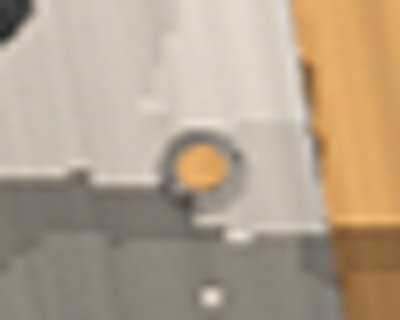

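View pics/b.png

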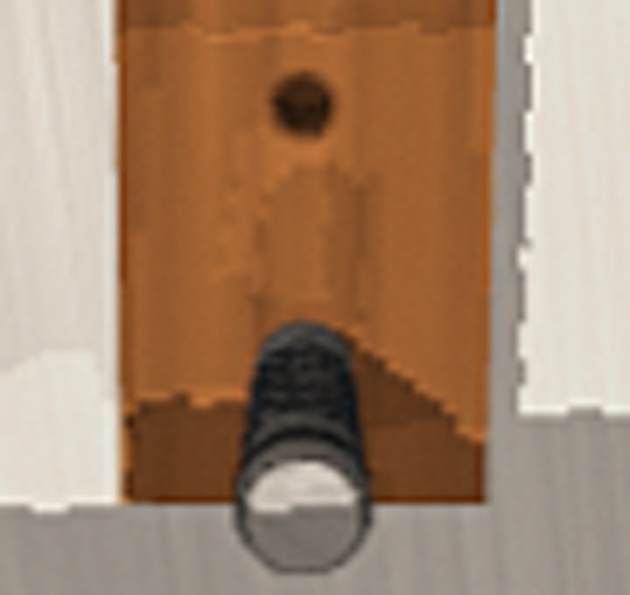

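```bash
python3 - <<'E'
from h import *
import pickle
w1=pickle.load(open("w1.pkl","rb"));w2=pickle.load(open("w2.pkl","rb"))
print(onz(w1,(282.7,200.3),.029,True),onz(w2,(282.86,212.9),.152,True),onz(w2,(282.7,154.4),.06,True))
E
```

```text
[0.58508866 0.127747   0.029     ] [ 0.50633135 -0.2437155   0.152     ] [ 0.51113545 -0.20222061  0.06      ]
```

```bash
python3 - <<'E'
from bench import *
from h import *
O=down(-.119)
movel((.5063,-.243,.096),O,.12);print(read_time(),read_tool_pos())
command_gripper(0.0,50);print(read_width(),read_ft_force(),read_time(),read_tool_pos())
c=camera("wrist");cv2.imwrite("pics/w3.png",c["color"])
movel((.5063,-.243,.165),None,.08);print(read_tool_pos(),read_ft_force(),read_width(),read_time())
c=camera("wrist");cv2.imwrite("pics/w4.png",c["color"])
c=camera("scene");cv2.imwrite("pics/s4.png",cv2.resize(c["color"][60:240,100:300],None,fx=3.9,fy=3.3,interpolation=cv2.INTER_CUBIC))
E
```

```text
6.1583 [ 0.50670536 -0.24314051  0.09664912]
0.16551135660105654 [-0.19448741 -0.17445609 -0.23777683] 7.3417 [ 0.50630915 -0.24297957  0.09600555]
[ 0.50599659 -0.24291634  0.16452243] [ 0.51925918 -0.59428021 -1.41559843] 0.16749711023810623 8.4083
```

View pics/w4.png

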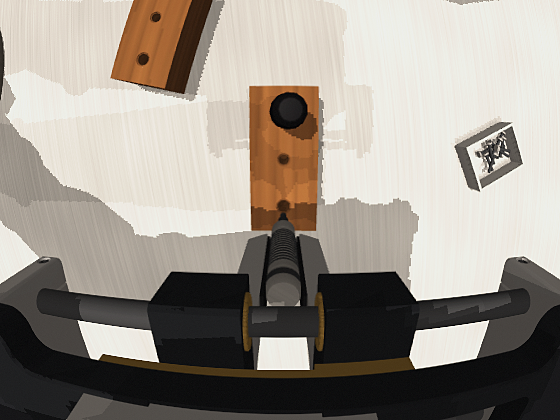

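View pics/s4.png

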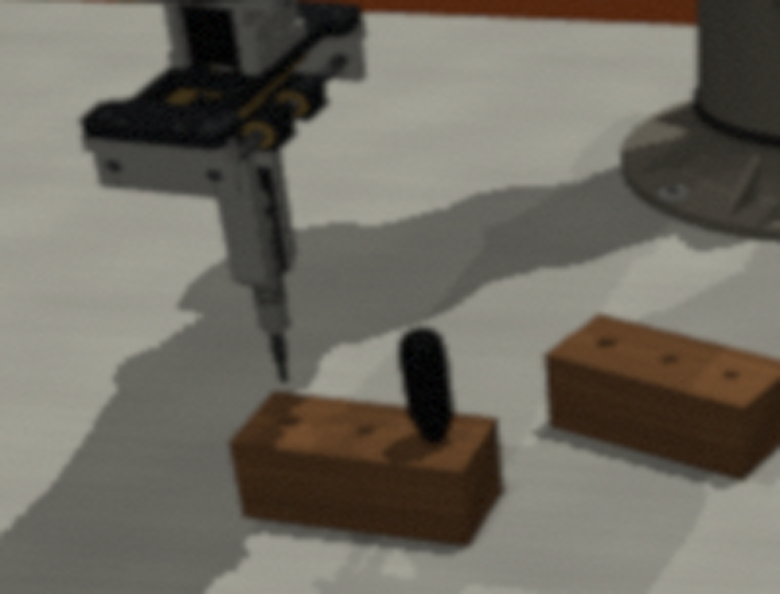

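```bash
python3 - <<'E'
from h import *
a=cv2.imread("pics/w4.png")[185:305,235:330]
cv2.imwrite("pics/w4c.png",cv2.resize(a,None,fx=5,fy=5,interpolation=cv2.INTER_CUBIC))
E
```

```text
(no output)
```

View pics/w4c.png

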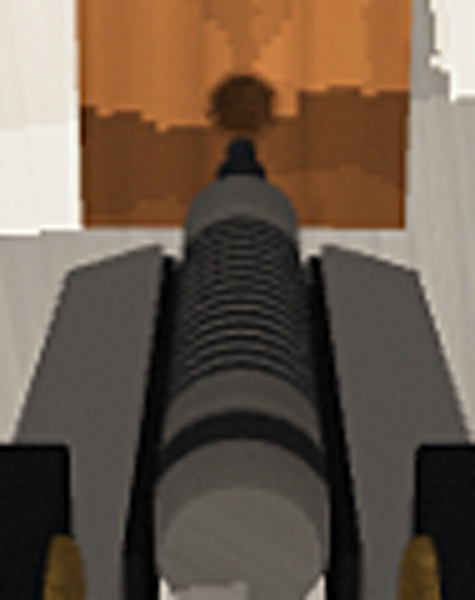

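```bash
python3 - <<'E'
from bench import *
from h import *
c=camera("wrist")
print("tip",onz(c,(283,213.2),.0885,True),"hole",onz(c,(283.4,205),.06,True), "cap",onz(c,(283,185+112),.2205,True))
print("pred tip", proj(c,(.506,-.2437,.0885),True))
H=np.array([.5851,.1277]);
O=down(-.119)
movep((.5063+.0788,-.243+.3715,.145),O); print(read_tool_pos(),read_time())
import pickle
cs={n:camera(n) for n in("wrist","scene","top")};pickle.dump(cs,open("c5.pkl","wb"))
a=cs["wrist"]["color"];cv2.imwrite("pics/w5.png",cv2.resize(a[160:260,230:340],None,fx=6,fy=6,interpolation=cv2.INTER_CUBIC))
a=cs["scene"]["color"];cv2.imwrite("pics/s5.png",cv2.resize(a[160:270,300:450],None,fx=5,fy=5,interpolation=cv2.INTER_CUBIC))
E
```

```text
tip [ 0.50621865 -0.24317484  0.0885    ] hole [ 0.50656456 -0.24337776  0.06      ] cap [ 0.50600388 -0.24465128  0.2205    ]
pred tip [282.81014553 213.8487229 ]
[0.58539171 0.12691644 0.14488482] 9.975
```

View pics/w5.png

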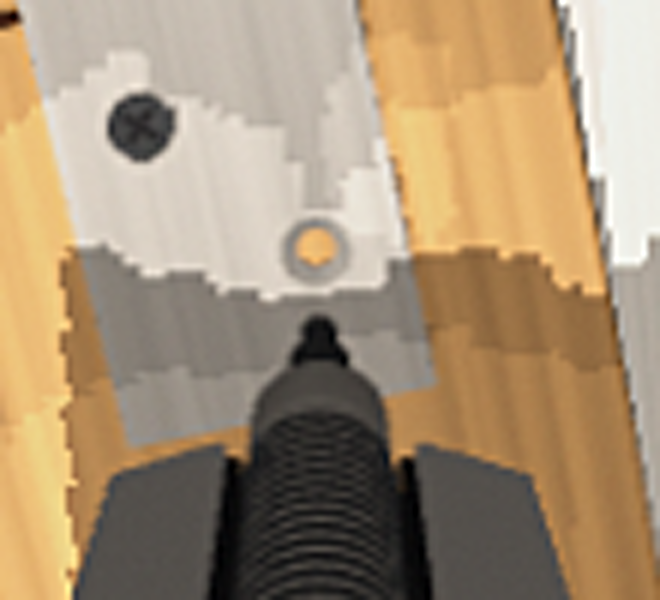

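View pics/s5.png

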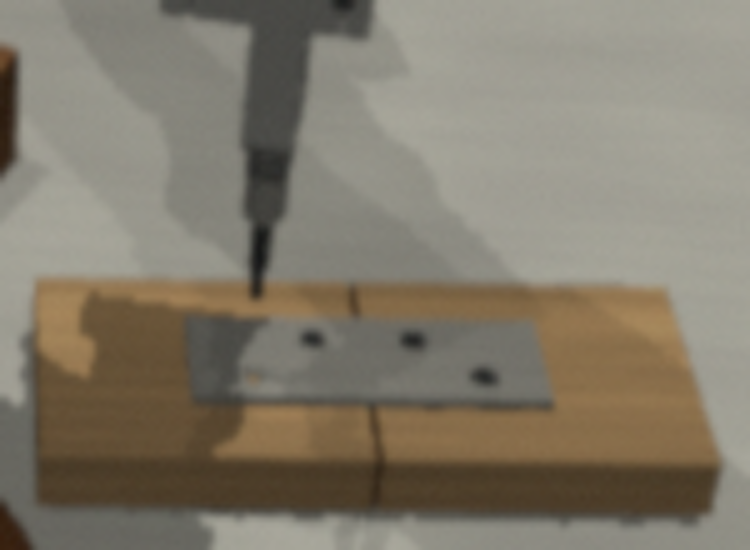

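```bash
python3 - <<'E'
from bench import *
from h import *
movel((.5851,.1285,.113),None,.05);sleep(.3); print(read_tool_pos(),read_ft_force(),read_time())
import pickle
cs={n:camera(n) for n in("wrist","scene","top")};pickle.dump(cs,open("c6.pkl","wb"));cs["tcp"]=read_tool_pos();
a=cs["wrist"]["color"];cv2.imwrite("pics/w6.png",cv2.resize(a[160:240,240:330],None,fx=8,fy=8,interpolation=cv2.INTER_CUBIC)[:600])
a=cs["scene"]["color"];cv2.imwrite("pics/s6.png",cv2.resize(a[180:260,310:400],None,fx=8,fy=8,interpolation=cv2.INTER_CUBIC)[:600])
E
```

```text
[0.5852125  0.12847906 0.1132025 ] [ 0.34358685  0.02775015 -1.73071302] 11.2167
```

View pics/w6.png

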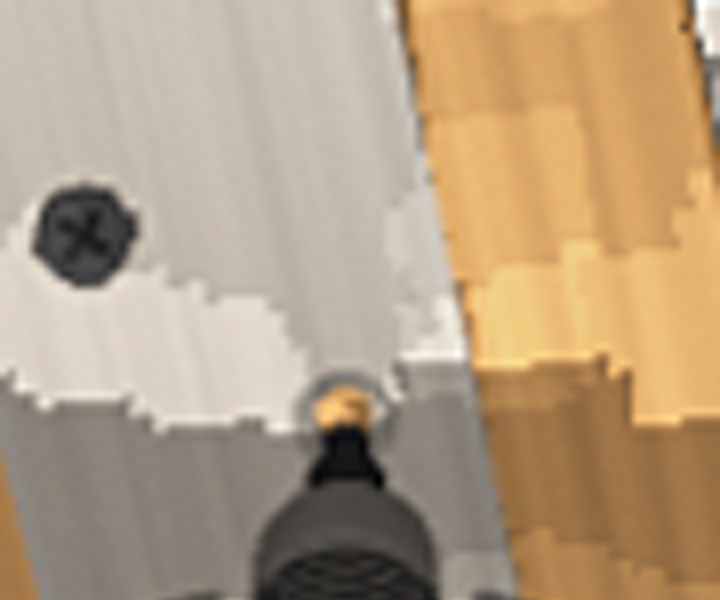

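View pics/s6.png

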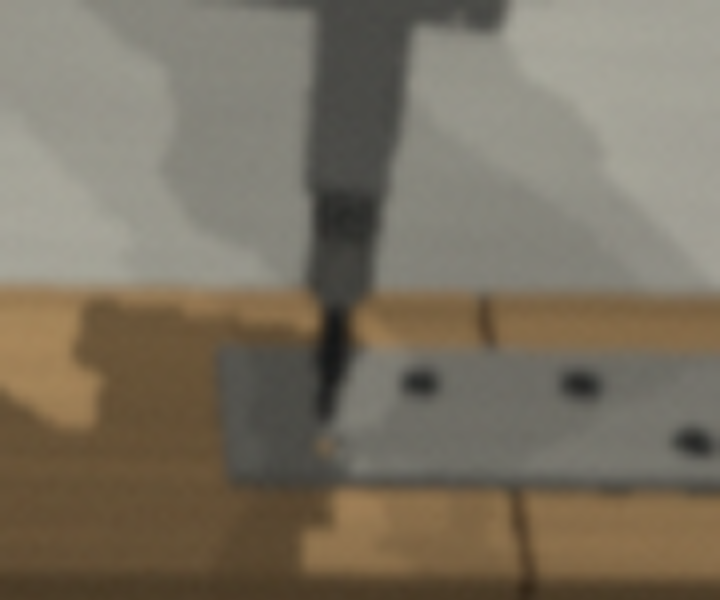

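```bash
python3 - <<'E'
from h import *
import pickle
c=pickle.load(open("c6.pkl","rb"))
w=c["wrist"];g=lambda x,y:(x/8+240-.44,y/8+160-.44)
T=onz(w,g(347,429),.0372,True);H=onz(w,g(342,411),.028,True);R=onz(w,g(348,408),.032,True)
print("wrist tip",T,"wood",H,"ring",R)
s=c["scene"];g=lambda x,y:(x/8+310-.44,y/8+180-.44)
print("scene tip",onz(s,g(326,420),.0372),"hole",onz(s,g(324,443),.029))
E
```

```text
wrist tip [0.58545076 0.12815527 0.0372    ] wood [0.58487376 0.12766354 0.028     ] ring [0.58565926 0.12896666 0.032     ]
scene tip [0.58316894 0.12906116 0.0372    ] hole [0.58209417 0.12916932 0.029     ]
```

```bash
python3 - <<'E'
from bench import *
from h import *
import time
command_gripper(0.0,60)
X,Y=.5851-.0005,.1285-.0002
movel((X,Y,.1115),None,.03);sleep(.2)
b=np.mean([read_ft_force() for _ in range(3)],0);print("base",b,read_tool_pos())
z=.1115;peak=0;log=[];why="end"
while z>.0855:
    z-=.0004
    movel((X,Y,z),None,.012)
    f=np.array(read_ft_force())-b;p=read_tool_pos()
    log.append((z*1e3,p[2]*1e3,*f,read_time()))
    lat=np.hypot(f[0],f[1]);F=f[2];peak=max(peak,F)
    if F>3 and p[2]>.1062: why="plate";break
    if lat>5: why="lat";break
    if F>22: why="hard";break
    if peak>9 and F<peak-4: why="snap";break
movel((X,Y,.1115 if why!="snap" else .125),None,.06)
print(why,peak,read_time(),read_tool_pos(),read_width(),read_ft_force())
for l in log: print(np.round(l,2))
E
```

```text
base [ 0.05841805 -0.70288735 -1.9410834 ] [0.58464256 0.12831066 0.11151959]
snap 14.673877435428587 25.5 [0.58439023 0.12805349 0.12479479] 0.16067727994075812 [-0.64427949  0.01804079 -1.92036601]
[ 1.111e+02  1.111e+02 -9.000e-02  5.700e-01 -9.000e-02  1.228e+01]
[ 1.1070e+02  1.1068e+02 -8.0000e-02  1.2900e+00 -5.2000e-01  1.2530e+01]
[110.3  110.28  -0.17   0.41   0.75  12.78]
[109.9  109.89  -0.86   0.46   0.67  13.03]
[ 1.0950e+02  1.0947e+02 -8.3000e-01  6.0000e-02  3.1000e-01  1.3280e+01]
[109.1  109.06  -0.34   0.3    0.91  13.53]
[ 1.0870e+02  1.0869e+02 -3.0000e-02  2.1000e-01  2.4000e-01  1.3780e+01]
[108.3  108.26  -0.78   0.93   1.11  14.03]
[107.9  107.86  -0.48   1.41   0.9   14.28]
[1.0750e+02 1.0747e+02 2.0000e-02 1.3900e+00 1.2300e+00 1.4530e+01]
[107.1  107.08   0.25   0.98   0.48  14.78]
[1.0670e+02 1.0668e+02 1.0000e-02 6.1000e-01 2.4000e-01 1.5030e+01]
[106.3  106.27   0.68   0.77   0.25  15.28]
[105.9  105.86  -0.86   0.18   0.4   15.53]
[ 1.0550e+02  1.0548e+02  2.7000e-01  2.6000e-01 -2.0000e-02  1.5780e+01]
[105.1  105.07  -0.31   1.31   0.57  16.03]
[ 1.
[... 805 characters left out ...]
.26  4.08 20.28]
[97.9  97.89 -0.55  1.3   5.2  20.53]
[97.5  97.53  0.8   0.1   6.06 20.78]
[97.1  97.1   0.52  0.48  6.5  21.03]
[96.7  96.72 -0.1   1.24  6.29 21.28]
[96.3  96.34 -0.19  0.98  6.76 21.53]
[95.9  95.98  1.01  0.8   8.23 21.78]
[95.5  95.63 -0.29  1.39  8.26 22.03]
[95.1  95.28 -0.91 -0.44  9.39 22.28]
[94.7  94.96 -1.22  0.34 10.03 22.53]
[94.3  94.6  -2.28  0.63 11.02 22.78]
[93.9  94.21 -1.09  0.39 10.64 23.03]
[93.5  93.86 -1.29  0.5  11.8  23.28]
[93.1  93.52 -1.7   0.48 12.65 23.53]
[92.7  93.15 -1.65  0.5  13.78 23.78]
[92.3  92.83 -1.5   0.11 14.34 24.03]
[91.9  92.46 -1.84 -0.59 14.67 24.28]
[91.5  92.11 -1.73 -0.18 14.21 24.53]
[91.1  91.42 -0.51  2.13  9.48 24.78]
```

The force built to 14.7 N at about 11 mm of stroke, then dropped to 9.5 N, and I lifted off at once. Contact came at wood level, not at the plate's upper face. Next I'll check whether the slat moved and how the punch sits in the hand.

```bash
python3 - <<'E'
from bench import *
from h import *
import pickle
cs={n:camera(n) for n in("wrist","scene","top")};pickle.dump(cs,open("c7.pkl","wb"))
o=pickle.load(open("c6.pkl","rb"))
W=cs["wrist"]
a=cv2.resize(W["color"][160:280,240:330],None,fx=4.2,fy=4.2,interpolation=cv2.INTER_CUBIC)
s0=cv2.resize(o["scene"]["color"][180:270,300:450],None,fx=2.6,fy=2.6);s1=cv2.resize(cs["scene"]["color"][180:270,300:450],None,fx=2.6,fy=2.6)
b=np.vstack([s0,s1]);cv2.imwrite("pics/p7.png",np.hstack([a[:468],b[:468]]) if a.shape[0]>=468 else a)
for n in("scene","top"):
    m=[]
    for c in(pickle.load(open("c0.pkl","rb")),cs):
        t=c[n]["color"]; hsv=cv2.cvtColor(t,cv2.COLOR_BGR2HSV)
        k=cv2.inRange(hsv,(3,90,40),(30,255,255))
        nn,l,st,ce=cv2.connectedComponentsWithStats(k)
        print(n,[(st[i].tolist()) for i in range(1,nn) if st[i,4]>300])
E
```

```text
scene [[57, 0, 223, 68, 12470], [339, 0, 221, 81, 16044], [28, 19, 31, 38, 801], [241, 156, 62, 49, 2110], [160, 180, 68, 45, 2280], [307, 216, 137, 46, 4515], [260, 258, 60, 99, 4665]]
scene [[0, 0, 280, 68, 14962], [395, 0, 165, 81, 11868], [240, 155, 63, 50, 2130], [160, 179, 68, 46, 2327], [307, 216, 136, 46, 4485], [260, 258, 60, 99, 4753]]
top [[246, 81, 55, 94, 3846], [129, 203, 135, 64, 5490], [355, 249, 73, 42, 1945], [272, 293, 76, 60, 2428]]
top [[246, 81, 55, 94, 3831], [243, 203, 19, 28, 302], [351, 249, 77, 42, 2076]]
```

View pics/p7.png

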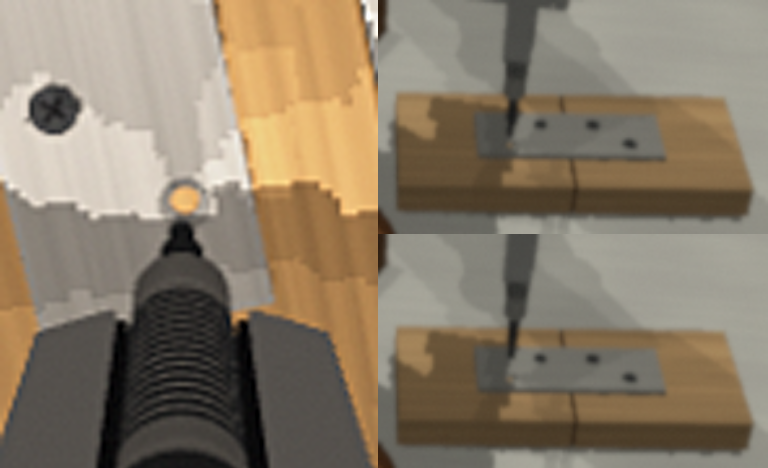

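The slat hasn't moved and the punch is still upright in the fingers. Now I'll take it back to its hole.

```bash
python3 - <<'E'
from bench import *
from h import *
O=down(-.119)
movel((.5846,.1283,.165),None,.12)
movep((.5063,-.243,.165),O);sleep(.3);print(read_tool_pos(),read_time())
c=camera("wrist");cv2.imwrite("pics/w8.png",cv2.resize(c["color"][185:305,235:330],None,fx=5,fy=5,interpolation=cv2.INTER_CUBIC))
E
```

```text
[ 0.5066185  -0.24237634  0.1650035 ] 27.85
```

View pics/w8.png

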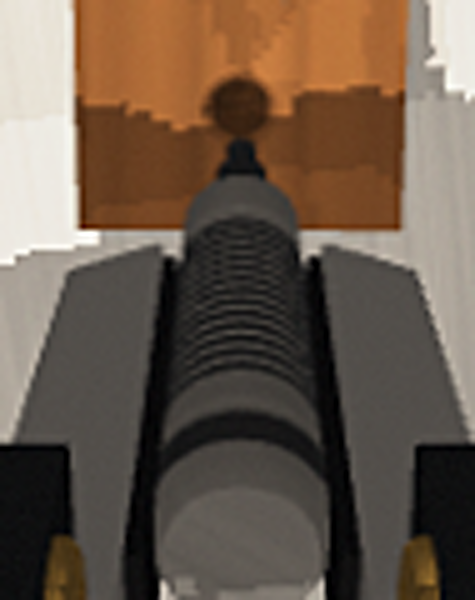

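The view matches the one just after the punch came out: the tip is in line with the hole. I'll lower it gently while watching the force.

```bash
python3 - <<'E'
from bench import *
from h import *
X,Y=.5063,-.243
b=np.mean([read_ft_force() for _ in range(4)],0)
z=.165;why="ok"
while z>.0935:
    z-= .006 if z>.104 else .0005
    movel((X,Y,z),None,.05)
    f=np.array(read_ft_force())-b
    if f[2]>4 or np.hypot(f[0],f[1])>6: why="contact";break
print(why,z,f,read_tool_pos(),read_time())
c=camera("wrist");cv2.imwrite("pics/w9.png",cv2.resize(c["color"][150:300,220:350],None,fx=4,fy=4,interpolation=cv2.INTER_CUBIC))
E
```

```text
contact 0.09549999999999995 [-2.07623976  0.9882924   7.88946338] [ 0.50640913 -0.24304333  0.09589808] 32.5833
```

View pics/w9.png

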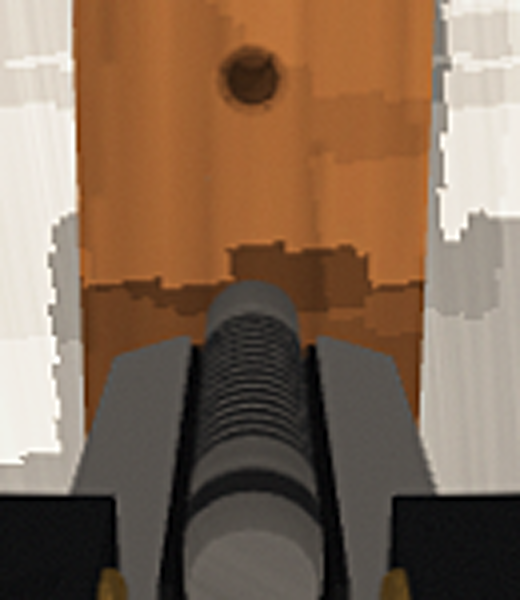

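```bash
python3 - <<'E'
from bench import *
from h import *
import pickle
command_gripper(0.7);sleep(.2);print(read_width(),read_ft_force())
movel((.5063,-.243,.24),None,.12);sleep(.4);print(read_time(),read_tool_pos())
cs={n:camera(n) for n in("wrist","scene","top")}
c=cs["wrist"];a=cv2.resize(c["color"][140:225,240:330],None,fx=4,fy=4,interpolation=cv2.INTER_CUBIC)
b=cv2.resize(cs["scene"]["color"][140:230,150:250],(378,340),interpolation=cv2.INTER_CUBIC)
cv2.imwrite("pics/w10.png",np.hstack([a,b])); cv2.imwrite("pics/s10.png",cs["scene"]["color"])
E
```

```text
0.6996715041482678 [-0.60116452 -0.45539701  0.87276772]
35.4917 [ 0.50628106 -0.24293467  0.23987875]
```

View pics/w10.png

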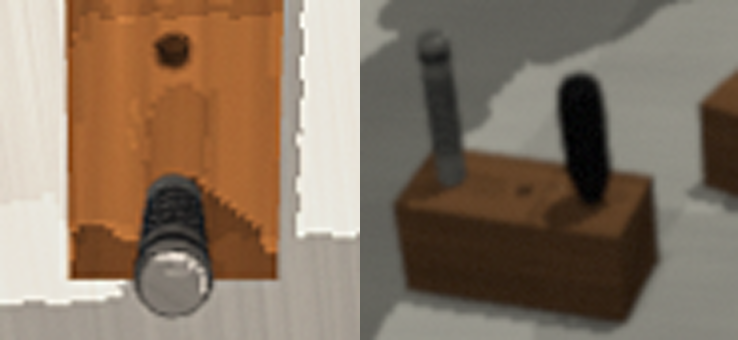

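View pics/s10.png

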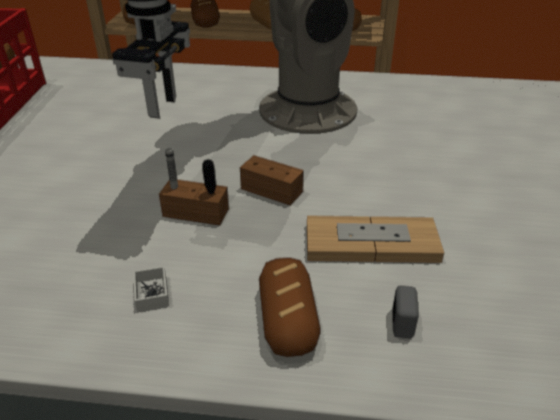

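```bash
python3 - <<'E'
from bench import *
print(read_time(),read_ft_force());job_done()
E
```

```text
35.6417 [-0.40991631  0.20973399  0.34450976]
the job is handed in; nothing more can be done
```

I punched the mark through the plate's open hole, returned the centre punch to its hole in the block, and handed the job in at about 36 s.

- **Snap:** The point met the wood about 0.7 mm below the height I expected, so it was well past the plate's upper face. The force rose to 14.7 N at about 11 mm of stroke, then dropped to 9.5 N within the next step. I took that as the snap and lifted off at once. I stopped before it fell to the full 4–7 N, so the snap rests on that drop alone; the striker itself can't be read. I fired it nowhere else.
- **Slat:** The camera outlines before and after the press match to within a pixel. The top view was mostly blocked by the arm, so this rests on the scene camera.
- **Punch:** It seated at the same height it was gripped at, with about 8 N on contact. The last pictures show it upright with its shoulder on the block.
- **Other items:** The screwdriver, loaf, screw tin and tape measure look where they were, and the gripper is clear of everything.
- **Disagreement:** The cameras differed by 2–3 mm on the hole's position. I lined the tip up with the hole in the wrist view, where the last error was about 0.6 mm, and shifted it about 0.5 mm before pressing.

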